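# Index the inspection lamp's filter wheel to green and lock it

### The arm

A 6-joint arm with a two-finger parallel gripper is mounted at the origin on a cart in front of the work surface, level with it; the furniture and walls round the work are solid. World frame = base frame: x ahead of the robot, y to its left, z up, the work surface at z = 0. Lengths are in m, angles in degrees, forces in N, time in s.
With the tool pointing down it reaches from about 0.375 to 0.9 m from the base axis. Payload 3.1 kg.
Tool frame: the origin (TCP) lies where the fingers leave the gripper's body, on its centre line; the fingertips stand 70 mm ahead of it and the grasp point (between the pads) lies 51 mm ahead of it; z points along the fingers, y is the line along which they close (so a half turn about z gives the same grasp; the last joint's range is limited). The gripper opens to 87 mm and grips with 3 to 60 N. Pads are 19 mm wide; open, the fingers measure 117 mm over their backs; the gripper's body (75 mm by 190 mm) begins 51 mm behind the grasp point.
Start: joints at [57.554, 30.224, 82.088, -0, 67.689, -10.227], TCP at [0.236, 0.579, 0.292] pointing down, gripper open.
Joint ranges: [-176.69, 176.69], [-43.24, 126.21], [12.49, 139.97], [-82, 262], [0, 151.66], [-163.58, 163.58]. Speed limits (degrees/s): [159.86, 159.86, 180, 180, 180, 180].

### API

Orientations are given as a 3x3 rotation matrix whose columns are the frame's x, y, z axes.
In Python, from rig import readout, capture, calibration, bot, look_for gives the robot as it stands. The module is installed in compiled form; this text tells all that it offers.
- The arm moves only by the shell command python3 -m pendant 'ROWS'. ROWS is JSON, a list of rows, each a list of 7 numbers: the shift along the tool's x, y, z normalised to -1 to 1, where 1 is 200 mm, then the turn, a rotation vector about the tool's x, y, z normalised to -1 to 1, where 1 is 180 degrees, then the closure, from -1 (fully open) to 1 (shut). In form: [[dx, dy, dz, ax, ay, az, grip], ...]. A call has 1 to 8 rows; each row is the pose to reach, as a shift and turn from the pose commanded when the call began, along the tool's axes at that moment, turning the shorter way round; what a row does not reach only later rows make up. A row lasts 1/10 s, in which the tool goes at most 50 mm and 8.59 degrees, less where a joint would pass 70% of its speed; a pose out of reach is approached as far as the arm can. A call with a number of a shift or a turn outside -1 to 1 is refused whole. A call with a gripper value outside its range is refused whole. The fingers move at their own pace and stop on an object; the grip force is fixed at half the most. Time passes only in rows, so rows that repeat a pose let the fingers close. It gives the time, the measured TCP pose, the force, the opening and the grip force at its end, in the units of the state.
- readout.read_state(): the state, without advancing time (a new reading comes with each control period).
- capture(name): name is "side" or "top"; returns (picture, depth): 384x512x3 uint8, red, green, blue; 384x512 float32, m along the optical axis (not along the pixel's ray), 0 where there is no reading.
- calibration(name): a dict with "mtx" (3x3 intrinsics, pixels), "k1" (the pictures are not rectified: a ray, as slopes to the right and down, at radius r is drawn at 1 + k1 r^2 times it, then the intrinsics apply), "T" (4x4, takes a point from camera to world coordinates). Camera axes: x right, y down, z forward; pixel columns grow to the right and rows downward; lengths in m; the calibration is good to about 2 mm. A picture is of the moment at which its call begins. calibration takes no time and is no camera call.
- bot.hand_in(): hands the job in; it is judged then, once.
Trained networks look in the newest picture that a camera, given by its name, has taken for a name from the list of things; names that differ only in an ending like _2 or _b are one class to them, and where a whole thing is asked for, a point or a joint stands for the part that bears it (a point fixed in the world has none). Each returns a list of dicts, best first, with "conf" (0 to 1); they miss things now and then, are a little off and sometimes report something else, mostly with a low value. They report only what shows in the picture. A call takes as long as a camera call. They do not tell look-alikes from the thing itself.
- look_for(thing, camera): "extent" ([left, top, right, bottom] in pixels, round what is visible of it).
The state is a dict: "time_s": time; "joint_positions": joint angles; "qvel": joint speeds; "tau": joint torques, N m; "position": TCP position; "tcp_rot": TCP orientation; "force": force on the tool from outside, world axes, zero at the start; "moment": the same for the moment, N m; "opening": opening from 0.0 (shut) to 1.0 (fully open); "grasp_force": force on a finger pad.
Only numpy, scipy, OpenCV 4.12 (cv2) and the standard library are available. Lean on these libraries where they do the work, as an engineer would, in place of code of your own. Each camera call takes 0.05 s, during which the arm holds its last target. There are 200 camera calls.

### The job

Set the lamp's filter wheel to green: press a fingertip lightly on the bare part of its black rubber ring and drag the wheel round, in as many strokes as needed, until the green filter stands centred in the window of the cover. Then take the red-handled index pin from its blue block and seat it fully home in the brass-ringed hole of the cover so that it locks the wheel there. The wheel rides on light bearings: never press it with the fingertips harder than 18 N, nor push the pin harder than 25 N.

Things in the scene. Friction and masses are not known exactly. Their poses are not given: they have to be found in the camera images.
- filter_unit: grey fixed unit, 184 x 184 mm; origin under the wheel's upright axis at bench level, z up. An aluminium cover, top 46 and underside 40 mm above the bench, spans x from +4 to +92, y from -86 to +86 mm in this frame. The half of the wheel at negative x is bare, inside a fixed dark collar of inner radius 80, outer radius 85 mm, top 22 mm above the bench.
- wheel_axis (a point): point on the wheel's upright axis, at the mean height of the ring's top, 33 mm above the bench. The black rubber drive ring spans radius 56 to 76 mm (drive it at 66). It does not run true: its top lies up to 5 mm high or low from place to place, turning with the wheel, so find its height by touch at every stroke.
- wheel: the level filter wheel; origin on its axis 20 mm above the bench, +x towards the green filter. Pressed, it sinks on springs, about 10 N per mm, at most 3 mm. It turns either way without stops and stays where left; it drags with 0.25 N m (4 N at the ring): under about 7 N the fingertip slips, 10 to 14 N drives it well, over 18 N damages it.
- green_filter (a point): centre of the green round filter (26 mm wide) on the upper face of the wheel, 42 mm from the axis; one of four (green, red, blue, amber) a quarter turn apart. It turns with the wheel; its height is 26 mm above the bench when the wheel is not pressed.
- window (a point): centre of the black-framed square window (34 mm) in the cover, at the cover's top face, 42 mm from the axis along +x of filter_unit
- index_hole (a point): centre of the brass-ringed index hole (11.5 mm wide, chamfered mouth) at the cover's top face, 46 mm above the bench, 42 mm from the axis and 45 degrees from the window. Below it the wheel carries four 13 mm holes, 42 mm from the axis, half-way between the filters; with a filter centred in the window one of them lies under the index hole.
- pin_grip (a point): middle of the round red handle (18 mm wide, 43 mm long) of the upright index pin (60 g). Below it, 25 to 28 mm lower, is a 24 mm flange, and under the flange a steel shank 10 mm wide and 28 mm long with a tapered foot; the tip is 56 mm below this point. Fully home in the cover the flange rests on the cover's top and this point is 28 mm above it.
- pin_block: blue block 56 x 56 x 34 mm fixed on the bench, with a 12.5 mm hole in which the pin stands at first, its flange on the block's top; origin under its centre
Not all that is in view belongs to the job. What is meant by the part that bears pin_grip is not purple, and is the larger of those in its own colour.

How it is judged:
By the outcome, as a careful person would: the job done as asked, in the order asked, and still so for the second after the job is handed in, with the robot touching nothing.
It also fails if it takes over 72 s, if anything falls off the work surface, if the arm or the gripper's body presses on something with over 40 N, if the wrist force passes 120 N, or if a joint passes its speed limit or range.

## Working session

There is one attempt and no reset: what is moved stays moved. The work goes in short steps, Python scripts to look and compute and a shell command to move; the robot and the scene stay as the last step left them, time stands still between calls to the robot, and variables do not carry over. Pictures are saved under pics/ and viewed, at most 10 in all, crops included, and the job is handed in when it is done.

```bash
mkdir -p pics; cat > h.py <<'E'
import numpy as np, cv2
from rig import readout, capture, calibration, bot, look_for
def save(n,im,s=1): cv2.imwrite(f'pics/{n}.png',cv2.resize(im,None,fx=s,fy=s,interpolation=cv2.INTER_CUBIC)[...,::-1])
def ray(cam,u,v):
    c=calibration(cam);K=np.array(c['mtx']);T=np.array(c['T'])
    p=cv2.undistortPoints(np.array([[[u,v]]],float),K,np.array([c['k1'],0,0,0.]))[0,0]
    return T[:3,3],T[:3,:3]@np.array([p[0],p[1],1])
def at_z(cam,u,v,z):
    o,d=ray(cam,u,v);return o+d*(z-o[2])/d[2]
def at_depth(cam,u,v,D):
    o,d=ray(cam,u,v);return o+d*D[int(round(v)),int(round(u))]
def proj(cam,P):
    c=calibration(cam);K=np.array(c['mtx']);T=np.linalg.inv(np.array(c['T']))
    P=np.atleast_2d(P)@T[:3,:3].T+T[:3,3]
    return cv2.projectPoints(P,np.zeros(3),np.zeros(3),K,np.array([c['k1'],0,0,0.]))[0][:,0]
E
python3 - <<'E'
from h import *
ims=[]
for c in('top','side'):
    im,D=capture(c);ims.append(im);np.savez(f'{c}0.npz',im=im,D=D)
    print(c,np.array(calibration(c)['T'])[:3,3].round(3))
    for t in('filter_unit','wheel','wheel_axis','green_filter','window','index_hole','pin_grip','pin_block'):
        for r in look_for(t,c)[:3]:
            e=r['extent'];u,v=(e[0]+e[2])/2,(e[1]+e[3])/2
            print(t,round(r['conf'],2),np.round(e),at_depth(c,u,v,D).round(3))
save('a_top',ims[0],1.5);save('a_side',ims[1],1.5)
s=readout.read_state();print(s['position'],s['tcp_rot'],s['force'],s['time_s'],s['opening'])
E
```

```text
top [0.435 0.172 0.928]
filter_unit 0.91 [264. 160. 341. 247.] [0.507 0.076 0.044]
wheel 0.84 [270. 183. 336. 243.] [0.486 0.073 0.026]
wheel_axis 0.94 [265. 159. 341. 246.] [0.509 0.074 0.045]
green_filter 0.7 [273. 185. 334. 240.] [0.487 0.072 0.027]
window 0.7 [265. 161. 342. 249.] [0.504 0.074 0.047]
index_hole 0.7 [265. 159. 340. 248.] [0.507 0.076 0.043]
pin_grip 0.65 [195. 199. 206. 207.] [0.511 0.308 0.086]
pin_grip 0.52 [224. 171. 232. 180.] [0.573 0.246 0.078]
pin_grip 0.38 [231. 209. 236. 219.] [0.487 0.236 0.057]
pin_block 0.86 [188. 190. 215. 218.] [0.51  0.307 0.083]
side [0.478 0.812 0.622]
filter_unit 0.82 [216. 152. 299. 218.] [0.505 0.108 0.046]
wheel 0.79 [237. 162. 293. 203.] [0.488 0.079 0.033]
wheel_axis 0.76 [215. 151. 299. 219.] [0.506 0.107 0.046]
green_filter 0.95 [241. 162. 293. 206.] [0.483 0.081 0.029]
window 0.78 [216. 154. 300. 218.] [0.502 0.114 0.048]
index_hole 0.68 [215. 154. 297. 214.] [0.508 0.105 0.047]
pin_grip 0.69 [240. 239. 257. 262.] [0.51  0.324 0.061]
pin_grip 0.5 [214. 213. 226. 242.] [0.572 0.259 0.051]
pin_block 0.9 [233. 243. 266. 280.] [0.506 0.33  0.036]
[0.2363198  0.57860024 0.2922915 ] [[-9.25746018e-01  3.78145878e-01  7.39980305e-05]
 [ 3.78145885e-01  9.25746012e-01  1.04484933e-04]
 [-2.89928349e-05  1.24708561e-04 -9.99999992e-01]] [0.68606373 0.75567358 0.01552687] 0.9 0.9994322485912466
```

View pics/a_top.png

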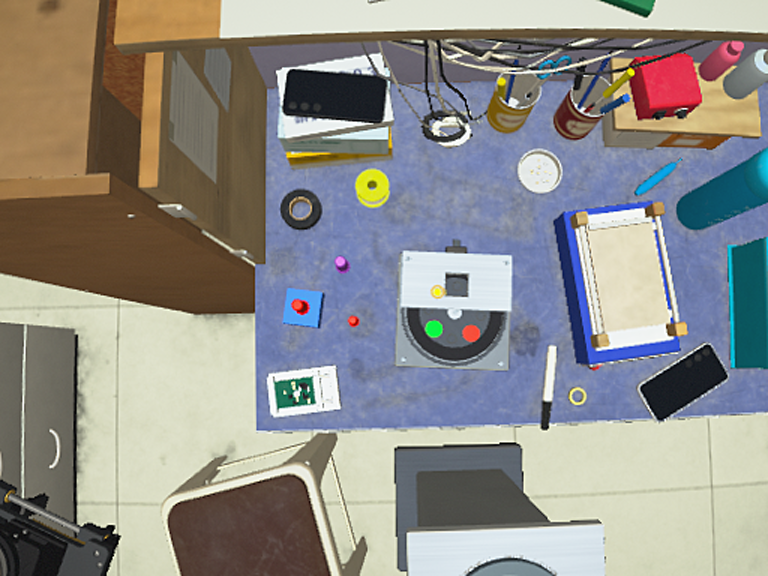

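View pics/a_side.png

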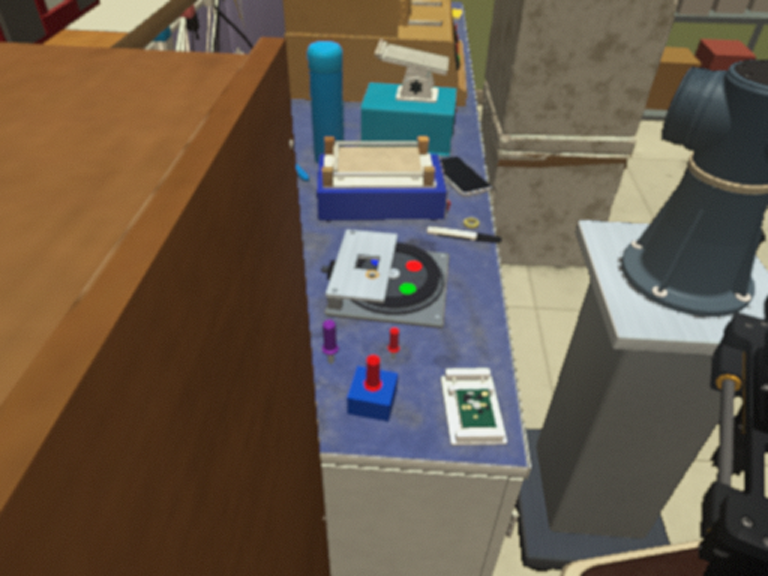

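Candidates for the pin, in 1.5x top-picture pixels: the red pin in the blue block (300,307), the purple one (342,263) and the small red one (353,321). By the description I choose the one in the block. The green filter is at (433,328), red at (471,333), the window at (457,285) and the brass ring at (437,291). Next is a close crop and measurement.

```bash
python3 - <<'E'
from h import *
d=np.load('top0.npz');im,D=d['im'],d['D']
hsv=cv2.cvtColor(im,cv2.COLOR_RGB2HSV).astype(int);H,S,V=hsv[...,0],hsv[...,1],hsv[...,2]
def cen(m,box):
    M=np.zeros_like(m);x0,y0,x1,y1=box;M[y0:y1,x0:x1]=m[y0:y1,x0:x1]
    v,u=np.nonzero(M);return u.mean(),v.mean(),len(u)
for n,m,b,z in(('green',(H>45)&(H<75)&(S>120),(275,200,305,240),.026),('red',((H<8)|(H>172))&(S>120),(300,205,330,240),.026),
  ('brass',(H>12)&(H<32)&(S>80),(280,185,300,202),.046),('window',V<75,(292,178,316,200),.046),('pintop',((H<8)|(H>172))&(S>120),(188,195,212,215),.0835),('block',(H>95)&(H<125)&(S>150)&(V>120),(180,185,220,222),.034)):
    u,v,k=cen(m,b);print(n,round(u,1),round(v,1),k,at_z('top',u,v,z).round(4))
# ortho-rectified views on plane z
def ortho(z,x0,x1,y0,y1,r=2000,cam='top',im=im):
    xs=np.arange(x1,x0,-1/r);ys=np.arange(y1,y0,-1/r);X,Y=np.meshgrid(xs,ys,indexing='ij')
    p=proj(cam,np.stack([X.ravel(),Y.ravel(),np.full(X.size,z)],1)).astype(np.float32).reshape(X.shape+(2,))
    return cv2.remap(im,p[...,0],p[...,1],cv2.INTER_CUBIC)
o=ortho(.046,.38,.64,-.04,.19)
g=cv2.cvtColor(o,cv2.COLOR_RGB2HSV);m=((g[...,2]>150)&(g[...,1]<40)).astype(np.uint8)
c=max(cv2.findContours(m,cv2.RETR_EXTERNAL,cv2.CHAIN_APPROX_NONE)[0],key=cv2.contourArea)
r=cv2.minAreaRect(c);print('cover ctr',.64-r[0][1]/2000,.19-r[0][0]/2000,np.array(r[1])/2000,r[2])
o2=ortho(.06,.45,.60,.21,.35)
h=max(o.shape[0],o2.shape[0]);o2=cv2.copyMakeBorder(o2,0,h-o2.shape[0],0,0,cv2.BORDER_CONSTANT)
save('b',np.hstack([o,o2]),1)
E
```

```text
green 288.8 218.9 102 [0.4731 0.1078 0.026 ]
red 313.7 221.9 103 [0.4644 0.0488 0.026 ]
brass 291.6 194.1 58 [0.5299 0.1006 0.046 ]
window 304.3 184.2 37 [0.5524 0.0698 0.046 ]
pintop 199.9 204.1 85 [0.5092 0.3097 0.0835]
block 201.6 205.0 442 [0.5114 0.3138 0.034 ]
cover ctr 0.5006401672363281 0.07701738739013672 [0.18185364 0.18144733] 4.23639440536499
```

View pics/b.png

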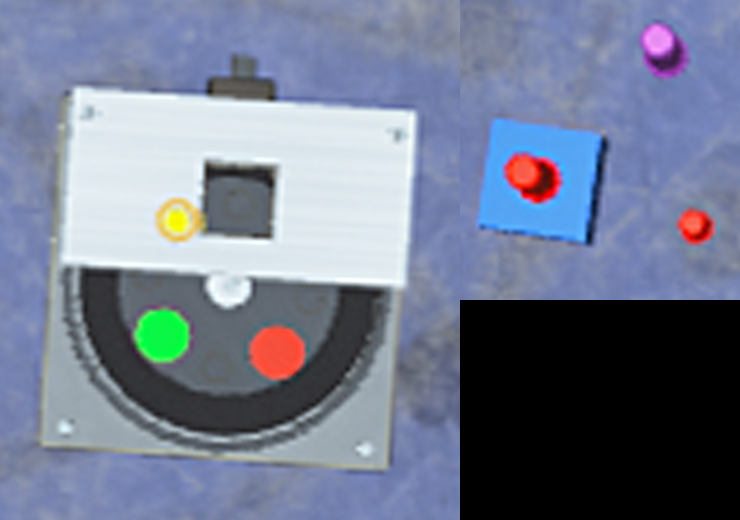

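The crop shows the red pin standing in the blue block, larger than the small red one at right. From the corners, the unit's yaw is about -4°, and the axis is at about (0.498, 0.074). The index hole should be at about (0.530, 0.101), and green stands at 126.5°, so it must turn about -130°. I'm moving above the ring with the fingers shut.

```bash
python3 -m pendant '[[-0.71,-0.7225,0,0,0,0,1],[-0.71,-0.7225,0,0,0,0,1],[-0.71,-0.7225,0,0,0,0,1],[-0.71,-0.7225,0,0,0,0,1],[-0.71,-0.7225,0,0,0,0,1]]'; python3 -m pendant '[[-0.71,-0.7225,0,0,0,0,1],[-0.71,-0.7225,0,0,0,0,1],[-0.71,-0.7225,0,0,0,0,1],[-0.71,-0.7225,0,0,0,0,1],[-0.71,-0.7225,0,0,0,0,1]]'
python3 -m pendant '[[-0.71,-0.7225,0.835,0,0,0.038,1],[-0.71,-0.7225,0.835,0,0,0.038,1],[-0.71,-0.7225,0.835,0,0,0.038,1],[-0.71,-0.7225,0.835,0,0,0.038,1],[-0.71,-0.7225,0.835,0,0,0.038,1],[-0.71,-0.7225,0.835,0,0,0.038,1],[-0.71,-0.7225,0.835,0,0,0.038,1],[-0.71,-0.7225,0.835,0,0,0.038,1]]'
```

```text
time_s: 1.4
position: [0.3143, 0.3867, 0.2922]
tcp_rot: [[-0.924, 0.383, -0.001], [0.383, 0.924, -0.003], [-0.0, -0.003, -1.0]]
force: [-0.3, 0.5, 1.2]
opening: 0.63
grasp_force: 0.0
time_s: 1.9
position: [0.3928, 0.2, 0.2927]
tcp_rot: [[-0.923, 0.385, 0.003], [0.385, 0.923, -0.001], [-0.003, 0.0, -1.0]]
force: [0.9, 1.0, -0.6]
opening: 0.172
grasp_force: 0.0
time_s: 2.7
position: [0.4664, 0.0175, 0.1257]
tcp_rot: [[-0.874, 0.485, -0.001], [0.485, 0.874, 0.001], [0.001, 0.0, -1.0]]
force: [-0.2, -0.2, 0.0]
opening: 0.004
grasp_force: 0.0
```

```bash
python3 -m pendant '[[0,0,0.08,0,0,0,1],[0,0,0.08,0,0,0,1],[0,0,0.08,0,0,0,1]]' | egrep 'pos|force'
for i in 1; do python3 -m pendant '[[0,0,0.005,0,0,0,1],[0,0,0.005,0,0,0,1]]'| egrep 'pos|force'; python3 -m pendant '[[0,0,0.005,0,0,0,1],[0,0,0.005,0,0,0,1]]'| egrep 'pos|force';  python3 -m pendant '[[0,0,0.005,0,0,0,1],[0,0,0.005,0,0,0,1]]'| egrep 'pos|force'; done
```

```text
position: [0.4664, 0.0176, 0.1103]
force: [1.3, -1.2, 0.4]
grasp_force: 0.0
position: [0.4669, 0.0166, 0.109]
force: [0.1, -0.2, 0.3]
grasp_force: 0.0
position: [0.467, 0.0162, 0.1076]
force: [0.4, 1.4, 2.1]
grasp_force: 1.2
position: [0.4669, 0.0161, 0.1065]
force: [0.1, 0.4, 5.9]
grasp_force: 2.8
```

```bash
python3 -m pendant '[[0,0,0.0025,0,0,0,1],[0,0,0.0025,0,0,0,1],[0,0,0.0025,0,0,0,1]]'| egrep 'pos|force'
python3 - <<'E'
from h import *
s=readout.read_state();print(s['force'],s['joint_positions'],s['tcp_rot'])
E
```

```text
position: [0.467, 0.016, 0.1062]
force: [-0.9, -0.1, 6.8]
grasp_force: 3.3
[-0.9408724  -0.13040373  6.80614301] [-1.17748977e+01  3.77653687e+01  1.12734244e+02 -2.11175652e-03
  2.94587478e+01 -7.27021358e+01] [[-8.74018669e-01  4.85891825e-01  7.07748194e-04]
 [ 4.85891838e-01  8.74018933e-01 -1.66048557e-04]
 [-6.99266957e-04  1.98759532e-04 -9.99999736e-01]]
```

```bash
python3 -m pendant '[[0,0,0.0025,0,0,0,1],[0,0,0.0025,0,0,0,1],[0,0,0.0025,0,0,0,1]]'| egrep 'pos|force'
python3 - <<'E'
# arc in tool axes: tool yaw psi (tool y), at phi=psi+180; rotate clockwise by a
import numpy as np
from h import *
s=readout.read_state();R=np.array(s['tcp_rot']);ax=np.array([.4981,.0740]);p=np.array(s['position'])[:2]
print(np.linalg.norm(p-ax),np.degrees(np.arctan2(*(p-ax)[::-1])))
Rl=R.copy();
for a in np.arange(5.5,44.1,5.5):
    t=-np.radians(a);M=np.array([[np.cos(t),-np.sin(t)],[np.sin(t),np.cos(t)]])
    d=np.r_[M@(p-ax)+ax-p,0];l=R.T@d/.2
    print(a,l.round(4),round(a/180,4))
print(s['force'])
E
```

```text
position: [0.4669, 0.016, 0.1058]
force: [-0.4, 1.2, 6.8]
grasp_force: 3.9
0.0658367460746556 -118.24077517576127
5.5 [ 0.0316  0.0011 -0.    ] 0.0306
11.0 [ 0.0629  0.0051 -0.    ] 0.0611
16.5 [ 0.0937  0.0122 -0.0001] 0.0917
22.0 [ 1.236e-01  2.220e-02 -1.000e-04] 0.1222
27.5 [ 1.525e-01  3.500e-02 -1.000e-04] 0.1528
33.0 [ 1.80e-01  5.05e-02 -1.00e-04] 0.1833
38.5 [ 2.059e-01  6.860e-02 -2.000e-04] 0.2139
44.0 [ 2.30e-01  8.91e-02 -2.00e-04] 0.2444
[-0.39136349  1.20568847  6.82083468]
```

```bash
python3 -m pendant '[[0,0,0.0025,0,0,0,1],[0,0,0.0025,0,0,0,1],[0,0,0.0025,0,0,0,1]]'| egrep 'pos|force'
```

```text
position: [0.4669, 0.016, 0.1054]
force: [-0.6, 0.1, 8.1]
grasp_force: 4.6
```

```bash
python3 -m pendant '[[0,0,0.002,0,0,0,1],[0,0,0.002,0,0,0,1],[0,0,0.002,0,0,0,1]]'| egrep 'pos|force'; python3 -m pendant '[[0,0,0.002,0,0,0,1],[0,0,0.002,0,0,0,1],[0,0,0.002,0,0,0,1]]'| egrep 'pos|force'
```

```text
position: [0.4669, 0.0159, 0.1051]
force: [-0.2, -0.6, 9.8]
grasp_force: 5.1
position: [0.4669, 0.0159, 0.1048]
force: [-0.9, -0.6, 10.5]
grasp_force: 5.6
```

```bash
python3 -m pendant '[[0.0316,0.0011,0,0,0,0.0306,1],[0.0629,0.0051,0,0,0,0.0611,1],[0.0937,0.0122,0,0,0,0.0917,1],[0.1236,0.0222,0,0,0,0.1222,1],[0.1525,0.035,0,0,0,0.1528,1],[0.18,0.0505,0,0,0,0.1833,1],[0.2059,0.0686,0,0,0,0.2139,1],[0.23,0.0891,0,0,0,0.2444,1]]'| egrep 'pos|force'
python3 - <<'E'
from h import *
im,D=capture('top')
hsv=cv2.cvtColor(im,cv2.COLOR_RGB2HSV).astype(int);H,S,V=hsv[...,0],hsv[...,1],hsv[...,2]
ax=np.array([.4981,.0740])
for n,m in(('green',(H>45)&(H<75)&(S>120)),('red',((H<8)|(H>172))&(S>120)),('blue',(H>110)&(H<128)&(S>150)),('amber',(H>12)&(H<32)&(S>100))):
    M=np.zeros_like(m);M[180:245,268:336]=m[180:245,268:336]
    v,u=np.nonzero(M)
    if len(u): p=at_z('top',u.mean(),v.mean(),.025)[:2];print(n,len(u),p,np.linalg.norm(p-ax),np.degrees(np.arctan2(*(p-ax)[::-1])))
s=readout.read_state();p=np.array(s['position'])[:2];print(np.degrees(np.arctan2(*(p-ax)[::-1])),np.linalg.norm(p-ax),s['force'])
E
```

```text
position: [0.4356, 0.0532, 0.1048]
force: [-1.0, -3.8, 11.5]
grasp_force: 5.6
green 70 [0.49891261 0.11677852] 0.04278623734532234 88.91175126086047
red 9 [0.45599634 0.08876401] 0.044617193904766025 160.67634491078223
blue 1 [0.55589914 0.07050218] 0.05790487943128757 -3.463138889270825
amber 70 [0.54028771 0.0789034 ] 0.042471709076204636 6.629634328814848
-162.32925364533847 0.06586917541056443 [-1.05179688 -2.97718642 11.21315512]
```

```bash
python3 -m pendant '[[0.0316,0.0011,0,0,0,0.0306,1],[0.0629,0.0051,0,0,0,0.0611,1],[0.0937,0.0122,0,0,0,0.0917,1],[0.1236,0.0222,0,0,0,0.1222,1],[0.1525,0.035,0,0,0,0.1528,1],[0.18,0.0505,0,0,0,0.1833,1],[0.2059,0.0686,0,0,0,0.2139,1],[0.23,0.0891,0,0,0,0.2444,1]]'| egrep 'pos|force'
python3 -m pendant '[[0.0316,0.0011,0,0,0,0.0306,1],[0.0629,0.0051,0,0,0,0.0611,1],[0.0937,0.0122,0,0,0,0.0917,1],[0.1236,0.0222,0,0,0,0.1222,1],[0.1525,0.035,0,0,0,0.1528,1],[0.18,0.0505,0,0,0,0.1833,1],[0.18,0.0505,0,0,0,0.1833,1]]'| egrep 'pos|force'
python3 - <<'E'
from h import *
im,D=capture('top')
xs=np.arange(.64,.38,-1/2000);ys=np.arange(.19,-.04,-1/2000);X,Y=np.meshgrid(xs,ys,indexing='ij')
def ortho(z):
    p=proj('top',np.stack([X.ravel(),Y.ravel(),np.full(X.size,z)],1)).astype(np.float32).reshape(X.shape+(2,))
    return cv2.remap(im,p[...,0],p[...,1],cv2.INTER_CUBIC)
o=ortho(.026);save('c',o,1)
ax=np.array([.4981,.0740])
hsv=cv2.cvtColor(o,cv2.COLOR_RGB2HSV).astype(int);H,S,V=hsv[...,0],hsv[...,1],hsv[...,2]
for n,m in(('green',(H>45)&(H<75)&(S>120)),('red',((H<8)|(H>172))&(S>120)),('blue',(H>105)&(H<130)&(S>150)),('amber',(H>12)&(H<32)&(S>100))):
    m=m&(np.hypot(X-ax[0],Y-ax[1])<.06)
    if m.sum()>200:
        q=np.array([X[m].mean(),Y[m].mean()])
        v,u=np.nonzero(m);b=(xs[v.min()],xs[v.max()],ys[u.min()],ys[u.max()]);print(n,m.sum(),q,np.round(b,4),np.linalg.norm(q-ax),np.degrees(np.arctan2(*(q-ax)[::-1])))
s=readout.read_state();p=np.array(s['position'])[:2];print(np.degrees(np.arctan2(*(p-ax)[::-1])),np.linalg.norm(p-ax),s['force'],s['time_s'])
E
```

```text
position: [0.4387, 0.1028, 0.1047]
force: [-2.1, -4.0, 11.1]
grasp_force: 5.6
position: [0.4645, 0.1305, 0.1048]
force: [-0.8, -1.3, 10.6]
grasp_force: 5.5
green 644 [0.54760248 0.07969022] [0.554  0.5405 0.0865 0.0705] 0.049828451138549626 6.557262523355877
120.81413004914502 0.06575291093395698 [-0.69734088 -1.53244111 10.51177162] 7.5
```

View pics/c.png

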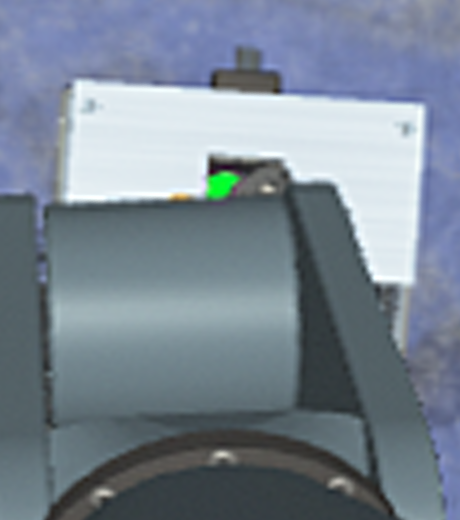

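The arm hides most of the window at (245,180). Green shows at its left edge, at about (222,185), so there are roughly 8–10° to go. I'll turn 8° more, lift, and look.

```bash
python3 -m pendant '[[0.0230,0.0006,0,0,0,0.0222,1],[0.0459,0.0027,0,0,0,0.0444,1],[0.0459,0.0027,0,0,0,0.0444,1]]'| egrep 'pos|force'
python3 -m pendant '[[0,0,-0.05,0,0,0,1],[0,0,-0.15,0,0,0,1],[0,-0.2,-0.4,0,0,0,1],[0,-0.7,-0.5,0,0,0,1],[0,-1,-0.5,0,0,0,1],[0,-1,-0.5,0,0,0,1],[0,-1,-0.5,0,0,0,1]]'| egrep 'pos|force|rot'
cat > look.py <<'E'
from h import *
import sys
im,D=capture('top')
xs=np.arange(.64,.38,-1/2000);ys=np.arange(.19,-.04,-1/2000);X,Y=np.meshgrid(xs,ys,indexing='ij')
def ortho(z):
    p=proj('top',np.stack([X.ravel(),Y.ravel(),np.full(X.size,z)],1)).astype(np.float32).reshape(X.shape+(2,))
    return cv2.remap(im,p[...,0],p[...,1],cv2.INTER_CUBIC)
o=ortho(.026);save(sys.argv[1],o,1)
ax=np.array([.4981,.0740])
hsv=cv2.cvtColor(o,cv2.COLOR_RGB2HSV).astype(int);H,S,V=hsv[...,0],hsv[...,1],hsv[...,2]
for n,m in(('green',(H>45)&(H<75)&(S>120)),('red',((H<8)|(H>172))&(S>120)),('blue',(H>105)&(H<130)&(S>150)),('amber',(H>12)&(H<32)&(S>100))):
    m=m&(np.hypot(X-ax[0],Y-ax[1])<.06)
    if m.sum()>200:
        q=np.array([X[m].mean(),Y[m].mean()])
        v,u=np.nonzero(m);b=(xs[v.min()],xs[v.max()],ys[u.min()],ys[u.max()]);print(n,m.sum(),q,np.round(b,4),np.linalg.norm(q-ax),np.degrees(np.arctan2(*(q-ax)[::-1])))
s=readout.read_state();p=np.array(s['position'])[:2];print(np.degrees(np.arctan2(*(p-ax)[::-1])),s['force'],s['time_s'],s['joint_positions'])
E
python3 look.py d
```

```text
position: [0.4724, 0.1344, 0.1047]
force: [-0.4, -2.0, 10.7]
grasp_force: 5.5
position: [0.3957, 0.3233, 0.2048]
tcp_rot: [[0.926, 0.377, 0.0], [0.377, -0.926, 0.001], [0.001, -0.001, -1.0]]
force: [1.0, 0.5, -0.0]
grasp_force: 0.0
green 2453 [0.54049796 0.07188117] [0.555  0.527  0.0855 0.058 ] 0.042450872929132286 -2.860970936754268
red 1798 [0.49764377 0.11653754] [0.5065 0.4875 0.131  0.1025] 0.04253998824656395 90.6144925425945
blue 2011 [0.45677474 0.07481726] [0.4975 0.443  0.0885 0.0145] 0.04133334135914695 178.8670570090341
amber 2462 [0.5043617  0.05156154] [0.543  0.483  0.1105 0.0165] 0.023295784078868446 -74.40766121729035
112.28486258105313 [-0.86067121  1.57130861 -0.40848225] 8.55 [ 26.81976133  29.02708136 103.16631227   0.15448043  47.69630631
  94.51314795]
```

View pics/d.png

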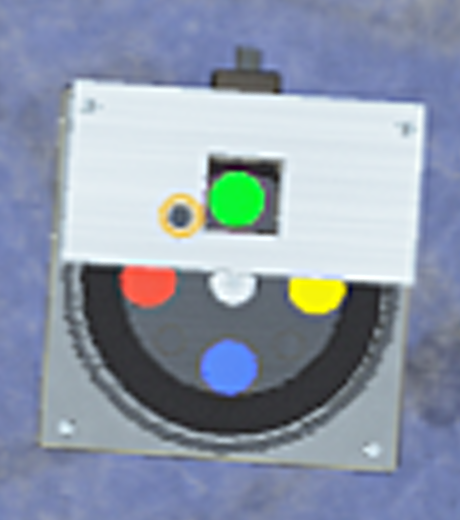

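Green stands nearly centred at (237,200) in the window (208–285, 157–235), and the index hole at (180,216) shows dark. I'll fit the unit's yaw better before deciding on a trim.

```bash
cat > fit.py <<'E'
from h import *
im,D=capture('top')
r=4000
xs=np.arange(.62,.40,-1/r);ys=np.arange(.18,-.03,-1/r);X,Y=np.meshgrid(xs,ys,indexing='ij')
def ortho(z):
    p=proj('top',np.stack([X.ravel(),Y.ravel(),np.full(X.size,z)],1)).astype(np.float32).reshape(X.shape+(2,))
    return cv2.remap(im,p[...,0],p[...,1],cv2.INTER_LINEAR)
o=ortho(.046);g=cv2.cvtColor(o,cv2.COLOR_RGB2HSV).astype(int);br=(g[...,2]>150)&(g[...,1]<45)
lo,hi=[],[]
for j in range(len(ys)):
    if -.0<ys[j]<.145:
        i=np.nonzero(br[:,j]&(X[:,j]>.48))[0]; hi.append((xs[i.min()],ys[j]))
        if not .045<ys[j]<.1 : lo.append((xs[i.max()],ys[j]))
for n,q in(('hi',hi),('lo',lo)):
    q=np.array(q);k=cv2.fitLine(q.astype(np.float32),cv2.DIST_HUBER,0,1e-4,1e-4).ravel();print(n,'yaw',np.degrees(np.arctan(-k[0]/k[1])),'x at y=.072',k[2]+(.072-k[3])*k[0]/k[1])
br=g; m=(g[...,0]>12)&(g[...,0]<32)&(g[...,1]>90)&(X>.515)&(X<.545)&(Y>.085)&(Y<.115)
c,ra=cv2.minEnclosingCircle(np.argwhere(m).astype(np.float32));print('brass',X[m].mean(),Y[m].mean(),.62-c[0]/r,.18-c[1]/r,ra/r)
o=ortho(.026);g=cv2.cvtColor(o,cv2.COLOR_RGB2HSV).astype(int);H,S=g[...,0],g[...,1]
P={}
for n,m in(('green',(H>45)&(H<75)&(S>120)&(X>.52)),('blue',(H>105)&(H<130)&(S>130)&(X<.48)&(X>.43)&(np.abs(Y-.075)<.02))):
    k=max(cv2.findContours(m.astype(np.uint8),cv2.RETR_EXTERNAL,cv2.CHAIN_APPROX_NONE)[0],key=cv2.contourArea)
    (u,v),ra=cv2.minEnclosingCircle(k);M=cv2.moments(k);q=np.array([.62-M['m01']/M['m00']/r,.18-M['m10']/M['m00']/r]);P[n]=q;print(n,q,ra/r)
d=P['green']-P['blue'];print('wheel yaw',np.degrees(np.arctan2(d[1],d[0])),np.linalg.norm(d),'axis',(P['green']+P['blue'])/2)
E
python3 fit.py
```

```text
hi yaw -4.32893 x at y=.072 0.59056664
lo yaw -4.034112 x at y=.072 0.5022461
brass 0.530010678608346 0.10069548742679978 0.53025 0.10074999999999999 0.011581259727478027
green [0.54053513 0.07185148] 0.014561921119689942
blue [0.45618091 0.07569207] 0.013924583435058594
wheel yaw -2.606834448876208 0.08444160969983046 axis [0.49835802 0.07377177]
```

```bash
python3 -m pendant '[[0,0.3,0,0,0,0,1],[0,0.6,0.1,0,0,0,1],[0,1,0.3,0,0,0,1],[0,1,0.45,0,0,0,1],[0,1,0.48,0,0,0,1],[0,1,0.485,0,0,0,1],[0,1,0.485,0,0,0,1]]'| egrep 'pos|force'
python3 -m pendant '[[0,0,0.006,0,0,0,1],[0,0,0.01,0,0,0,1],[0,0,0.01,0,0,0,1]]'| egrep 'pos|force'
```

```text
position: [0.4735, 0.1324, 0.1068]
force: [0.7, -2.9, 3.8]
grasp_force: 2.0
position: [0.4731, 0.134, 0.1058]
force: [-0.0, -5.0, 6.7]
grasp_force: 3.4
```

```bash
python3 -m pendant '[[0,0,0.005,0,0,0,1],[0,0,0.005,0,0,0,1],[0,0,0.005,0,0,0,1]]'| egrep 'pos|force'
python3 -m pendant '[[0.003,0,0,0,0,0.0028,1],[0.006,0,0,0,0,0.0055,1],[0.009,0,0,0,0,0.0083,1],[0.009,0,0,0,0,0.0083,1]]'| egrep 'pos|force'
python3 -m pendant '[[0,0,-0.05,0,0,0,1],[0,0,-0.15,0,0,0,1],[0,-0.2,-0.4,0,0,0,1],[0,-0.7,-0.5,0,0,0,1],[0,-1,-0.5,0,0,0,1],[0,-1,-0.5,0,0,0,1]]'| egrep 'pos|force|rot'
python3 fit.py
```

```text
position: [0.4731, 0.1341, 0.1052]
force: [1.3, -5.9, 9.1]
grasp_force: 4.5
position: [0.4742, 0.1345, 0.1051]
force: [0.5, -6.6, 8.7]
grasp_force: 4.5
position: [0.4104, 0.3042, 0.202]
tcp_rot: [[0.937, 0.349, 0.0], [0.349, -0.937, 0.001], [0.0, -0.001, -1.0]]
force: [0.3, 0.4, 0.2]
grasp_force: 0.0
hi yaw -4.348792 x at y=.072 0.5905891
lo yaw -4.034112 x at y=.072 0.5022461
brass 0.5299907758620789 0.10068051724137925 0.53025 0.10074999999999999 0.011581259727478027
green [0.5404797  0.07142642] 0.014511805534362793
blue [0.45629536 0.07620753] 0.014085189819335937
wheel yaw -3.2505254538192 0.08431999662775051 axis [0.49838753 0.07381698]
```

```bash
python3 -m pendant '[[0,0.3,0,0,0,0,1],[0,0.6,0.1,0,0,0,1],[0,1,0.3,0,0,0,1],[0,1,0.45,0,0,0,1],[0,1,0.45,0,0,0,1],[0,1,0.45,0,0,0,1],[0,1,0.45,0,0,0,1],[0,1,0.485,0,0,0,1]]'| egrep 'pos|force'
python3 -m pendant '[[0,0,0.01,0,0,0,1],[0,0,0.015,0,0,0,1],[0,0,0.015,0,0,0,1]]'| egrep 'pos|force'
```

```text
position: [0.4819, 0.1162, 0.1051]
force: [0.2, -0.6, 0.1]
grasp_force: 0.0
position: [0.4815, 0.116, 0.1012]
force: [0.4, 0.5, -0.6]
grasp_force: 0.0
```

```bash
python3 -m pendant '[[0,0,-0.06,0,0,0,1],[0,-0.1,-0.06,0,0,0,1],[0,-0.1,-0.06,0,0,0,1],[0,-0.1,-0.06,0,0,0,1],[0,-0.1,-0.034,0,0,0,1],[0,-0.1,-0.034,0,0,0,1]]'| egrep 'pos|force'
python3 -m pendant '[[0,0,0.005,0,0,0,1],[0,0,0.01,0,0,0,1],[0,0,0.01,0,0,0,1]]'| egrep 'pos|force'
```

```text
position: [0.4754, 0.1337, 0.1075]
force: [2.2, -0.3, 2.2]
grasp_force: 1.2
position: [0.4753, 0.134, 0.106]
force: [-0.2, 1.4, 6.8]
grasp_force: 3.5
```

```bash
python3 -m pendant '[[0,0,0.005,0,0,0,1],[0,0,0.005,0,0,0,1],[0,0,0.005,0,0,0,1]]'| egrep 'pos|force'
python3 -m pendant '[[0.0035,0,0,0,0,0.003,1],[0.007,0,0,0,0,0.006,1],[0.007,0,0,0,0,0.006,1]]'| egrep 'pos|force'
python3 -m pendant '[[0,0,-0.05,0,0,0,1],[0,0,-0.15,0,0,0,1],[0,-0.2,-0.4,0,0,0,1],[0,-0.5,-0.6,0,0,0,1],[0,-0.8,-0.6,0,0,0,0],[0,-1,-0.6,0,0,0,-0.2],[0,-1,-0.6,0,0,0,-0.2],[0,-1,-0.6,0,0,0,-0.2]]'
python3 fit.py | tail -3
python3 - <<'E'
from h import *
im,D=capture('top')
hsv=cv2.cvtColor(im,cv2.COLOR_RGB2HSV).astype(int);H,S,V=hsv[...,0],hsv[...,1],hsv[...,2]
m=((H<8)|(H>172))&(S>120);M=np.zeros_like(m);M[195:215,188:212]=m[195:215,188:212];v,u=np.nonzero(M)
print([(z,at_z('top',u.mean(),v.mean(),z).round(4)) for z in(.05,.062,.083)], u.mean(),v.mean(),D[v,u].min())
# top cap of pin: pixels with depth giving z>0.075
q=np.array([at_depth('top',a,b,D) for a,b in zip(u,v)]);k=q[:,2]>.075;print(k.sum(),q[k].mean(0),q[:,2].max(), (q[k].min(0)+q[k].max(0))/2)
r=calibration('top')
# block top
m=(H>95)&(H<125)&(S>150)&(V>120);m=m|M
c=max(cv2.findContours((m*1).astype(np.uint8)[180:225,175:225],cv2.RETR_EXTERNAL,cv2.CHAIN_APPROX_NONE)[0],key=cv2.contourArea)
(cu,cv_),sz,a=cv2.minAreaRect(c);print('block',at_z('top',cu+175,cv_+180,.034),sz,a)
im,D=capture('side');hsv=cv2.cvtColor(im,cv2.COLOR_RGB2HSV).astype(int);H,S=hsv[...,0],hsv[...,1]
m=((H<8)|(H>172))&(S>120);M=np.zeros_like(m);M[232:262,238:260]=m[232:262,238:260];v,u=np.nonzero(M);print('side red',u.min(),u.max(),v.min(),v.max(),len(u))
for P in ([.5092,.3097,.083],[.511,.311,.083],[.5092,.3097,.062]): print(P,proj('side',P),proj('top',P))
save('e',im[225:285,225:275],8)
E
```

```text
position: [0.4753, 0.1341, 0.1054]
force: [-0.2, 1.4, 8.3]
grasp_force: 4.5
position: [0.4756, 0.1342, 0.1053]
force: [-1.2, -0.4, 9.0]
grasp_force: 4.6
time_s: 14.35
position: [0.408, 0.3261, 0.2254]
tcp_rot: [[0.942, 0.337, 0.001], [0.337, -0.942, 0.001], [0.001, -0.001, -1.0]]
force: [-0.1, -0.8, -0.5]
opening: 0.28
grasp_force: 0.0
green [0.54048146 0.07141584] 0.014511805534362793
blue [0.45628957 0.07619236] 0.01409914493560791
wheel yaw -3.2471274874457197 0.08432727780200075 axis [0.49838552 0.0738041 ]
[(0.05, array([0.5121, 0.3152, 0.05  ])), (0.062, array([0.5111, 0.3132, 0.062 ])), (0.083, array([0.5092, 0.3098, 0.083 ]))] 199.90588235294118 204.09411764705882 0.0
50 [0.50859911 0.30791727 0.11731286] 0.9275899251514884 [0.47690585 0.24773907 0.50219485]
block [0.51168461 0.31457738 0.034     ] (23.45905876159668, 23.5251407623291) 7.594643592834473
side red 244 259 232 259 176
[0.5092, 0.3097, 0.083] [[249.37021041 237.36091001]] [[199.95238799 204.10844314]]
[0.511, 0.311, 0.083] [[248.36762307 237.80768163]] [[199.36882156 203.32491855]]
[0.5092, 0.3097, 0.062] [[249.2493304 244.8553848]] [[201.43723411 204.86666762]]
```

View pics/e.png

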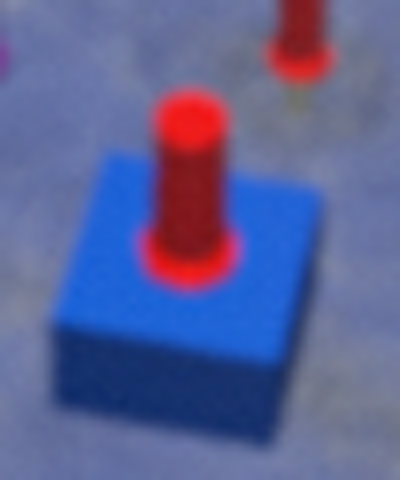

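The crop shows the larger red-handled pin upright in the blue block: cap at about (191,122), flange at about (189,252). Now I'll compute its position from both views.

```bash
python3 - <<'E'
from h import *
print(at_z('side',191/8+225-.44,122/8+225-.44,.0835),at_z('side',189/8+225-.44,254/8+225-.44,.0365))
print('hole side?')
s=readout.read_state();R=np.array(s['tcp_rot']);p=np.array(s['position'])
t=np.array([.5117,.3142,.062+.051]);print(R.T@(t-p)/.2,s['joint_positions'],p)
E
```

```text
[0.51045268 0.31653425 0.0835    ] [0.51047894 0.31672478 0.0365    ]
hole side?
[0.46984545 0.20894936 0.55645819] [ 2.59506843e+01  2.78750604e+01  1.00795710e+02 -4.04011298e-02
  5.14031610e+01  9.65568455e+01] [0.40928484 0.3224882  0.22437708]
```

```bash
python3 -m pendant '[[0.2,0.1,0.1,0,0,0,-0.3],[0.467,0.204,0.2,0,0,0,-0.3],[0.467,0.204,0.2,0,0,0,-0.3],[0.467,0.204,0.2,0,0,0,-0.3],[0.467,0.204,0.2,0,0,0,-0.3],[0.467,0.204,0.2,0,0,0,-0.3]]'
python3 - <<'E'
from h import *
s=readout.read_state();R=np.array(s['tcp_rot']);p=np.array(s['position'])
t=np.array([.511,.3155,.062+.051]);print(R.T@(t-p)/.2)
E
```

```text
time_s: 15.1
position: [0.5097, 0.3151, 0.1848]
tcp_rot: [[0.943, 0.332, -0.002], [0.332, -0.943, -0.001], [-0.002, -0.0, -1.0]]
force: [0.2, 0.0, 0.5]
opening: 0.652
grasp_force: 0.0
[7.67740179e-03 3.44592018e-04 3.59180105e-01]
```

```bash
python3 -m pendant '[[0.007,0,0.15,0,0,0,-0.3],[0.007,0,0.3,0,0,0,-0.3],[0.007,0,0.357,0,0,0,-0.3],[0.007,0,0.357,0,0,0,-0.3],[0.007,0,0.357,0,0,0,-0.3]]'
python3 -m pendant '[[0,0,0,0,0,0,1],[0,0,0,0,0,0,1],[0,0,0,0,0,0,1],[0,0,0,0,0,0,1],[0,0,0,0,0,0,1],[0,0,0,0,0,0,1],[0,0,0,0,0,0,1]]'
```

```text
time_s: 15.6
position: [0.5125, 0.3165, 0.1142]
tcp_rot: [[0.943, 0.333, 0.001], [0.333, -0.943, 0.0], [0.001, -0.0, -1.0]]
force: [0.0, -0.5, 0.0]
opening: 0.652
grasp_force: 0.0
time_s: 16.3
position: [0.5126, 0.316, 0.1133]
tcp_rot: [[0.943, 0.332, 0.0], [0.332, -0.943, -0.0], [-0.0, 0.0, -1.0]]
force: [0.1, -0.4, 1.5]
opening: 0.194
grasp_force: 30.0
```

```bash
python3 - <<'E'
from h import *
im,D=capture('side');hsv=cv2.cvtColor(im,cv2.COLOR_RGB2HSV).astype(int);H,S=hsv[...,0],hsv[...,1]
m=(H>8)&(H<32)&(S>70);M=np.zeros_like(m);M[174:192,238:258]=m[174:192,238:258];v,u=np.nonzero(M);print(len(u),(u.min()+u.max())/2,(v.min()+v.max())/2,u.mean(),v.mean(),at_z('side',u.mean(),v.mean(),.046))
E
python3 -m pendant '[[0,0,-0.1,0,0,0,1],[0,0,-0.2,0,0,0,1],[0,0,-0.33,0,0,0,1],[0,0,-0.33,0,0,0,1]]'|egrep 'pos|open|grasp'
python3 -m pendant '[[-0.05,0.25,0,0,0,0,1],[-0.13,0.5,0,0,0,0,1],[-0.2,0.75,0,0,0,0,1],[-0.24,0.9,0,0,0,0,1],[-0.24,0.9,0,0,0,0,1],[-0.24,0.9,0,0,0,0,1]]'|egrep 'pos|open|grasp'
```

```text
98 247.5 182.5 247.72448979591837 182.6530612244898 [0.52836046 0.10033809 0.046     ]
position: [0.5144, 0.317, 0.1823]
opening: 0.202
grasp_force: 30.0
position: [0.5268, 0.1296, 0.1784]
opening: 0.201
grasp_force: 30.0
```

```bash
python3 -m pendant '[[0,0,0,0,0,0,1],[0,0,0,0,0,0,1]]'|egrep 'pos|force'
python3 - <<'E'
from h import *
s=readout.read_state();R=np.array(s['tcp_rot']);p=np.array(s['position']);print(R.T@(np.array([.5306,.1012,p[2]])-p)/.2,s['force'])
E
```

```text
position: [0.5266, 0.1317, 0.1789]
force: [-0.9, 0.2, -0.7]
grasp_force: 30.0
[-3.22626519e-02  1.50239077e-01 -3.95552532e-05] [-0.92806371  0.17568931 -0.72293196]
```

```bash
python3 -m pendant '[[-0.032,0.15,0,0,0,0,1],[-0.032,0.15,0.03,0,0,0,1],[-0.032,0.15,0.06,0,0,0,1],[-0.032,0.15,0.06,0,0,0,1],[-0.032,0.15,0.06,0,0,0,1]]'|egrep 'pos|force'
python3 - <<'E'
from h import *
im,D=capture('side');s=readout.read_state();p=np.array(s['position']);print(p)
print('exp tip',proj('side',[p[0],p[1],p[2]-.107]),'hole',proj('side',[.5301,.1009,.046]),'unbiased hole 247.7,182.65')
a=im[150:200,215:285];b,_=capture('top');b=b[165:215,260:330]
save('f',np.vstack([a,b]),6 if False else 8*.75)
E
```

```text
position: [0.5305, 0.1009, 0.1669]
force: [-0.5, -0.6, -0.4]
grasp_force: 30.0
[0.53071548 0.100794   0.16708767]
exp tip [[246.75533388 178.03194243]] hole [[246.97186202 182.76093057]] unbiased hole 247.7,182.65
```

View pics/f.png

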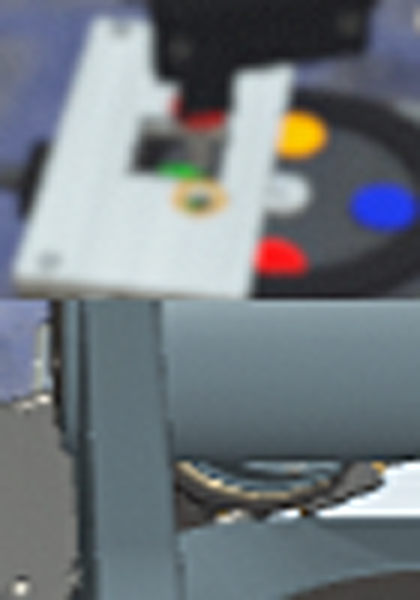

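The shank hangs below the flange at about (203,150) in the upper crop, and the brass hole is at (200,197), so they line up to within about 1 mm across the view. I'll check the shank's columns numerically.

```bash
python3 - <<'E'
from h import *
im,_=capture('side')
for v in range(168,187): print(v,[tuple(int(k) for k in x) if 0 else int(x.mean()) for x in im[v,240:258]],[int(x[0])-int(x[2]) for x in im[v,240:258]])
E
```

```text
168 [205, 202, 179, 129, 69, 40, 40, 48, 54, 60, 55, 56, 89, 148, 195, 215, 216, 216] [-14, -11, 7, 32, 37, 18, 19, 41, 62, 71, 64, 46, 17, -6, -15, -16, -14, -15]
169 [168, 169, 154, 119, 82, 63, 61, 67, 80, 82, 79, 85, 123, 177, 210, 219, 215, 216] [-13, -9, -1, 16, 21, 29, 53, 93, 125, 135, 117, 70, 22, -6, -14, -15, -14, -13]
170 [140, 144, 143, 126, 112, 100, 85, 85, 88, 94, 97, 105, 136, 181, 212, 217, 215, 215] [-2, -3, -3, 2, 13, 32, 60, 90, 117, 120, 98, 51, 10, -11, -15, -14, -15, -15]
171 [120, 128, 129, 124, 119, 108, 99, 95, 99, 102, 110, 120, 139, 177, 208, 216, 216, 215] [1, 3, 2, 4, 9, 20, 38, 49, 55, 54, 42, 21, 2, -12, -14, -14, -14, -14]
172 [89, 93, 95, 95, 97, 98, 97, 101, 104, 106, 113, 120, 132, 171, 207, 216, 214, 214] [3, 5, 3, 5, 7, 10, 15, 16, 14, 14, 12, 9, 0, -11, -16, -15, -16, -14]
173 [54, 56, 59, 63, 70, 80, 94, 101, 106, 105, 98, 102, 128, 174, 206, 216, 214, 214] [-2, 0, 0, -1, 0, 0, 3, 7, 6, 4, 3, 2, -4, -12, -14, -15, -14, -14]
174 [43, 42, 49, 59, 71, 82, 95, 105, 102, 100, 87, 92, 136, 186, 210, 214, 216, 213] [-3, -4, -4, -8, -7, -5, 1, 6, 6, 4
[... 1396 characters left out ...]
-13]
183 [220, 220, 218, 206, 181, 159, 140, 123, 117, 132, 155, 173, 189, 202, 212, 215, 215, 214] [-14, -16, -7, 28, 74, 79, 40, 12, 9, 28, 66, 86, 56, 8, -12, -14, -15, -14]
184 [220, 222, 219, 211, 191, 167, 140, 117, 113, 133, 159, 180, 197, 209, 213, 212, 215, 213] [-15, -14, -9, 13, 52, 68, 56, 43, 47, 55, 69, 69, 37, 2, -14, -16, -14, -15]
185 [220, 221, 222, 219, 210, 195, 175, 160, 157, 172, 187, 201, 211, 214, 215, 214, 215, 210] [-15, -14, -13, -4, 12, 28, 42, 52, 54, 47, 39, 24, 6, -9, -14, -15, -15, -15]
186 [220, 223, 223, 223, 220, 215, 207, 202, 201, 206, 210, 212, 215, 216, 213, 215, 216, 206] [-15, -13, -14, -14, -10, -2, 9, 17, 19, 13, 4, -5, -11, -15, -15, -15, -13, -14]
```

```bash
python3 -m pendant '[[0,0,0.03,0,0,0,1],[0,0,0.06,0,0,0,1],[0,0,0.06,0,0,0,1]]'|egrep 'pos|force'; for k in 1; do python3 -m pendant '[[0,0,0.01,0,0,0,1],[0,0,0.01,0,0,0,1]]'|egrep 'pos|^force';python3 -m pendant '[[0,0,0.01,0,0,0,1],[0,0,0.01,0,0,0,1]]'|egrep 'pos|^force'; done
```

```text
position: [0.5303, 0.1, 0.1542]
force: [-0.3, -0.6, -0.1]
grasp_force: 30.0
position: [0.5308, 0.0999, 0.153]
force: [0.1, -0.7, -0.9]
position: [0.5311, 0.1002, 0.1514]
force: [-0.3, 0.5, 0.4]
```

```bash
python3 -m pendant '[[0,0,0.01,0,0,0,1],[0,0,0.01,0,0,0,1]]'|egrep 'pos|^force';python3 -m pendant '[[0,0,0.01,0,0,0,1],[0,0,0.01,0,0,0,1]]'|egrep 'pos|^force'
```

```text
position: [0.5307, 0.1007, 0.1493]
force: [0.4, 4.7, -1.3]
position: [0.5306, 0.1009, 0.1471]
force: [-0.9, 5.7, -0.1]
```

```bash
python3 -m pendant '[[0.0015,-0.004,0,0,0,0,1],[0.0015,-0.004,0,0,0,0,1],[0.0015,-0.004,0.01,0,0,0,1],[0.0015,-0.004,0.01,0,0,0,1]]'|egrep 'pos|^force';python3 -m pendant '[[0,0,0.01,0,0,0,1],[0,0,0.01,0,0,0,1]]'|egrep 'pos|^force'
```

```text
position: [0.5307, 0.1011, 0.145]
force: [-0.1, 4.4, 0.3]
position: [0.5307, 0.1011, 0.1431]
force: [-1.2, 5.0, 0.9]
```

```bash
python3 -m pendant '[[0.002,-0.006,0,0,0,0,1],[0.002,-0.006,0,0,0,0,1],[0.002,-0.006,0.01,0,0,0,1],[0.002,-0.006,0.02,0,0,0,1],[0.002,-0.006,0.02,0,0,0,1]]'|egrep 'pos|^force';python3 -m pendant '[[0,0,0.01,0,0,0,1],[0,0,0.01,0,0,0,1]]'|egrep 'pos|^force'
```

```text
position: [0.531, 0.1018, 0.1389]
force: [-0.7, 0.0, -0.8]
position: [0.531, 0.1018, 0.137]
force: [-0.1, -0.2, -0.5]
```

```bash
for i in 1; do python3 -m pendant '[[0,0,0.01,0,0,0,1],[0,0,0.01,0,0,0,1]]'|egrep 'pos|^force';python3 -m pendant '[[0,0,0.01,0,0,0,1],[0,0,0.01,0,0,0,1]]'|egrep 'pos|^force';python3 -m pendant '[[0,0,0.01,0,0,0,1],[0,0,0.01,0,0,0,1]]'|egrep 'pos|^force'; done
```

```text
position: [0.5311, 0.102, 0.135]
force: [-0.1, 0.8, -1.1]
position: [0.531, 0.102, 0.133]
force: [1.4, 0.3, -0.6]
position: [0.5311, 0.102, 0.1311]
force: [-0.8, 0.2, 0.1]
```

```bash
python3 -m pendant '[[0,0,0.01,0,0,0,1],[0,0,0.01,0,0,0,1]]'|egrep 'pos|^force';python3 -m pendant '[[0,0,0.01,0,0,0,1],[0,0,0.01,0,0,0,1]]'|egrep 'pos|^force';python3 -m pendant '[[0,0,0.004,0,0,0,1],[0,0,0.004,0,0,0,1]]'|egrep 'pos|^force'
```

```text
position: [0.531, 0.1021, 0.129]
force: [-0.6, 0.1, -0.6]
position: [0.531, 0.1021, 0.127]
force: [0.3, -1.5, -0.7]
position: [0.531, 0.1021, 0.1264]
force: [0.2, -0.8, -0.5]
```

```bash
python3 -m pendant '[[0,0,0.004,0,0,0,1],[0,0,0.004,0,0,0,1]]'|egrep 'pos|^force';python3 -m pendant '[[0,0,0.003,0,0,0,1],[0,0,0.003,0,0,0,1]]'|egrep 'pos|^force'
```

```text
position: [0.531, 0.1021, 0.1256]
force: [-0.5, 0.3, 0.3]
position: [0.5311, 0.1021, 0.1253]
force: [-1.5, -0.5, 1.9]
```

```bash
python3 -m pendant '[[0,0,0.003,0,0,0,1],[0,0,0.003,0,0,0,1]]'|egrep 'pos|^force';python3 -m pendant '[[0,0,0.003,0,0,0,1],[0,0,0.003,0,0,0,1]]'|egrep 'pos|^force'
```

```text
position: [0.5311, 0.1021, 0.1253]
force: [-2.1, 0.9, 6.4]
position: [0.5311, 0.1021, 0.1252]
force: [-1.6, 0.3, 10.1]
```

```bash
python3 -m pendant '[[0,0,0,0,0,0,-0.3],[0,0,0,0,0,0,-0.3],[0,0,0,0,0,0,-0.3],[0,0,0,0,0,0,-0.3],[0,0,0,0,0,0,-0.3],[0,0,0,0,0,0,-0.3]]'|egrep 'pos|force|open'
python3 -m pendant '[[0,0,-0.1,0,0,0,-0.3],[0,0,-0.3,0,0,0,-0.3],[0,0,-0.5,0,0,0,-0.3],[-0.3,-0.4,-0.6,0,0,0,-0.3],[-0.6,-0.8,-0.6,0,0,0,-0.3],[-0.6,-1,-0.6,0,0,0,-0.3],[-0.6,-1,-0.6,0,0,0,-0.3],[-0.6,-1,-0.6,0,0,0,-0.3]]'|egrep 'time|pos|force|open'
python3 fit.py
python3 - <<'E'
from h import *
a,_=capture('side');b,_=capture('top')
save('g',np.hstack([a[140:220,205:305],b[150:230,255:355]]),4)
E
```

```text
position: [0.5309, 0.1021, 0.1236]
force: [0.2, 0.3, -1.2]
opening: 0.618
grasp_force: 0.0
time_s: 24.0
position: [0.3485, 0.252, 0.244]
force: [0.2, 1.3, -0.5]
opening: 0.651
grasp_force: 0.0
hi yaw -4.280217 x at y=.072 0.59055185
lo yaw -4.034112 x at y=.072 0.5022461
brass 0.5367449494949587 0.0878939393939393 0.537 0.088 0.0037583491802215575
green [0.54049049 0.07138356] 0.01444550895690918
blue [0.45630895 0.07621087] 0.01409914493560791
wheel yaw -3.2819739984752556 0.08431983453028513 axis [0.49839972 0.07379722]
```

View pics/g.png

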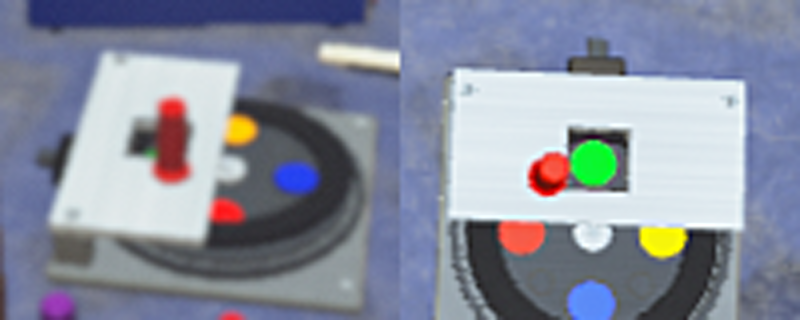

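The pin stands upright with its flange on the cover, (172,175) in the left crop. Green is centred in the window at (594,163) in the right crop, and the arm is clear.

```bash
python3 -c "from rig import bot; print(bot.hand_in())"
```

```text
the job is handed in; nothing more can be done
None
```

The job is handed in at about 24 s: green stands in the window (about 1° from exact centre by my fit), and the red pin is fully home in the index hole. The highest readings were about 11.5 N on the wheel and 10 N on the pin.

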